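Lock the brake disc on the hub stand

TASK

Turn the brake disc by hand on its stand until the notch in its rim sits under the lock lever's tooth, then press the lever's pad down until it snaps into its spring catch and stays down by itself with the tooth in the notch. Feel for the click and stop there: never push hard on the stand, and leave the other things on the bench where they are.

Things in the scene. Friction and masses are not known exactly. Their poses are not given: they have to be found in the camera images.
- stand: Steel bench stand that carries the disc and lever; fixed to the bench. Base plate 300 x 280 x 10 mm. Origin on the bench, on the disc's vertical axle; z up. The lock lever lies on the +y side of the disc, outside the studs, along the stand's x. Two 92 mm tall prongs form a fixed slot for the tooth's arm; a catch post, 108 mm tall, stands 28 mm outside the lever near the pad.
- disc_centre (a point): Centre of the brake disc on its vertical axle, 75 mm above the bench, level with the top of the raised middle (144 mm across). A 48 mm hub cap in the middle rises to 92 mm above the bench. The disc is 200 mm across, 14 mm thick, rim top 60 mm above the bench.
- disc: The brake disc with five identical upright wheel studs, 14 mm thick, 37 mm tall (tops 112 mm above the bench), on a circle of 55 mm radius, at 36, 108, 180, 252 and 324 degrees round from the notch. Turns freely either way without end (about 0.6 N at a stud) and coasts if pushed fast. Origin on the axle at bench height; the notch lies towards its own +y.
- notch (a point): The single notch in the disc's rim: middle of the missing piece, 91 mm from the axle, level with the rim's top (60 mm above the bench). The notch is 21 mm wide there and open to the outside.
- lock_point (a point): Fixed point of the stand where the tooth comes down: 91 mm from the axle, towards the stand's +y, 60 mm above the bench. The tooth is a 12 mm round-ended pin that goes 10 mm into the notch; on the plain rim it stops before the catch and the lever springs back up.
- press_pad (a point): Middle of the top of the lever's black pad (46 x 40 mm) at its free end; the pivot is 215 mm away towards the stand's +x. About 142 mm above the bench when up, 79 mm when locked. Takes about 1 N at first, peaks at about 10 N some 20 mm above the locked place, then snaps down; below that a rubber buffer resists with 2.5 N per mm.
- lever (a joint): Angle of the lock lever: 0 up (where its spring holds it), grows as the pad is pressed; 0.245 is the crest of the catch, about 0.295 is locked, 0.36 the hard end.
- can_a: Bystander: spray can, 66 mm across, 190 mm tall. Origin under its middle.
- can_b: Bystander: spray can, 66 mm across, 200 mm tall. Origin under its middle.
- jar: Bystander: grease tin, 80 mm across, 75 mm tall.
- spanner: Bystander: spanner, 190 mm long, lying on the bench beside the stand.
- driver: Bystander: screwdriver, 200 mm long, lying on the bench beside the stand.
- collar: Bystander: steel collar, 48 mm across, 18 mm tall, on a corner of the stand's plate.
- wheel: Bystander: grinding wheel, 150 mm across, 25 mm thick, lying flat.
- hammer: Bystander: hammer, 280 mm long, lying on the bench.

How it is judged:
By the outcome, as a careful person would: the job done as asked, in the order asked, and still so for the second after the job is handed in, with the robot touching nothing.
It also fails if it takes over 72 s, if anything falls off the work surface, if the arm or the gripper's body presses on something with over 40 N, if the wrist force passes 120 N, or if a joint passes its speed limit or range.

ROBOT

A 7-joint arm with a two-finger parallel gripper is mounted at the origin on the work surface. World frame = base frame: x ahead of the robot, y to its left, z up, the work surface at z = 0. Lengths are in m, angles in rad, forces in N, time in s.
With the tool pointing down it reaches from about 0.35 to 0.9 m from the base axis. Payload 8.1 kg.
Tool frame: the origin (TCP) lies midway between the tips of the shut fingers; the grasp point (between the pads) lies 19 mm behind it; z points along the fingers, y is the line along which they close (so a half turn about z gives the same grasp; the last joint's range is limited). The gripper opens to 85 mm and grips with 20 to 120 N. Pads are 22 mm wide; open, the fingers measure 114 mm over their backs; the gripper's body (76 mm by 85 mm) begins 54 mm behind the grasp point. The pads swing forward as they close: fully open they stand 13 mm farther back than shut.
Start: joints at [-1.337, 0.434, 0.025, 1.573, -0.012, 1.134, -0.075], TCP at [0.207, 0.59, 0.231] pointing down, gripper open.
Joint ranges: [-2.62, 2.62], [-0.44, 2.09], [-1.27, 1.32], [0.08, 2.57], [-1.32, 4.46], [0.12, 2], [-2.74, 2.74]. Speed limits (rad/s): [2.22, 2.22, 3.01, 3.01, 3.14, 3.14, 3.14].

INTERFACE

Orientations are given as a unit quaternion [x, y, z, w].
In Python, from bench import env, viewer, readout gives the robot as it stands. Calls block until the motion is done:
- env.movep(position, orientation): joint-space move of the TCP to a pose.
- env.servo_line(position, attitude=None, feed=0.15): straight line of the TCP; attitude=None keeps the orientation; feed is the mean speed in m/s.
- env.move_joints(angles): joint-space move.
- env.command_gripper(opening, grip_force=None): opening from 0.0 (shut) to 1.0 (fully open); grip_force is the grip in N (None keeps the last); returns when the fingers have stopped.
- env.hold(seconds).
- env.solve_ik(position, orientation): joint angles nearest the present ones, or None.
- viewer.grab_frame(name): name is "side" or "top" or "wrist"; returns the picture (400x640x3 uint8, red, green, blue); there is no depth.
- viewer.camera_model(name): a dict with "camera_matrix" (3x3 intrinsics, pixels), "world_to_cam" (4x4, takes a point from world to camera coordinates). Camera axes: x right, y down, z forward; pixel columns grow to the right and rows downward; lengths in m; the calibration is good to about 2 mm. The wrist camera is an equidistant fisheye: a pixel r from the principal point sees the ray r / f radians off the axis. A picture is of the moment at which its call begins: read the wrist's pose just before it. camera_model takes no time and is no camera call; for the wrist camera it gives the pose at the moment of the call.
A pose or a line that the arm cannot do raises env.MotionError and nothing moves.
- env.finish_job(): hands the job in; it is judged then, once.
Readings, each from a call of its own:
- readout.read_clock(): time.
- readout.read_qpos(): joint angles.
- readout.read_joint_velocities(): joint speeds.
- readout.read_joint_torque(): joint torques, N m.
- readout.read_position(): TCP position.
- readout.read_ee_rot(): TCP orientation.
- readout.read_force(): force on the tool from outside, world axes, zero at the start.
- readout.read_moment(): the same for the moment, N m.
- readout.read_width(): opening from 0.0 (shut) to 1.0 (fully open).
- readout.read_grip_force(): force on a finger pad.
Only numpy, scipy, OpenCV 4.12 (cv2) and the standard library are available. Lean on these libraries where they do the work, as an engineer would, in place of code of your own. Each camera call takes 0.05 s, during which the arm holds its last target. There are 200 camera calls.

## Working session

There is one attempt and no reset: what is moved stays moved. The work goes in short steps, each a Python script; the robot and the scene stay as the last script left them, time stands still between calls to the robot, and variables do not carry over. Pictures are saved under pics/ and viewed, at most 10 in all, crops included, and the job is handed in when it is done.

```bash
mkdir -p pics; ls; python3 - <<'E'
from bench import env, viewer, readout
import cv2,numpy as np
for n in("top","side"):
    f=viewer.grab_frame(n); cv2.imwrite(f"pics/{n}0.png",f[:,:,::-1])
    m=viewer.camera_model(n); print(n,np.round(m["camera_matrix"],1).tolist(),np.round(m["world_to_cam"],3).tolist())
print(readout.read_clock(),readout.read_ee_rot())
E
```

```text
pics
top [[447.0, 0.0, 324.3], [0.0, 447.0, 196.8], [0.0, 0.0, 1.0]] [[-0.015, -1.0, -0.012, 0.01], [-0.996, 0.016, -0.082, 0.624], [0.082, 0.011, -0.997, 1.289], [0.0, 0.0, 0.0, 1.0]]
side [[411.6, 0.0, 311.6], [0.0, 411.6, 198.2], [0.0, 0.0, 1.0]] [[0.999, -0.053, 0.0, -0.601], [-0.03, -0.578, -0.815, 0.081], [0.043, 0.814, -0.579, 1.158], [0.0, 0.0, 0.0, 1.0]]
0.1 [ 1.67604761e-01  9.85854010e-01 -7.16460755e-04 -5.14631341e-05]
```

View pics/top0.png

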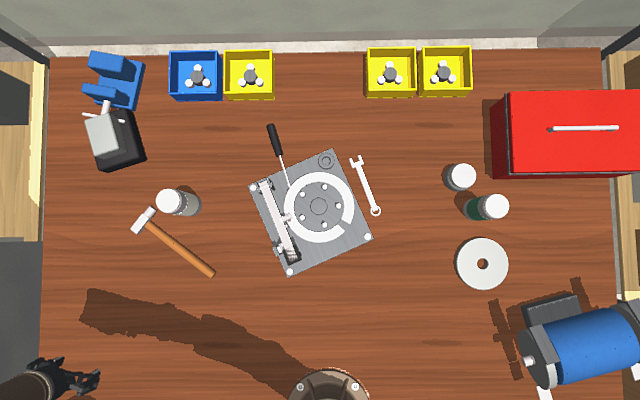

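View pics/side0.png

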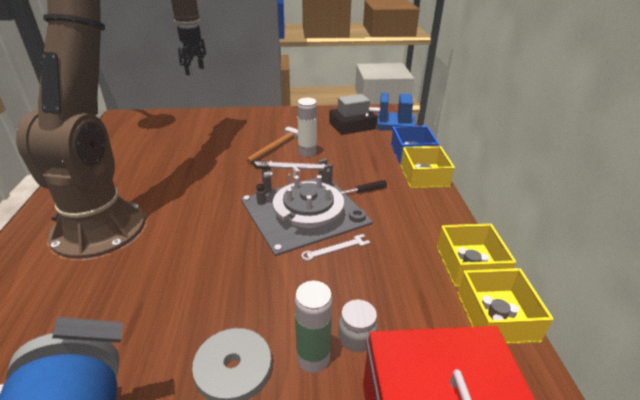

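```bash
python3 - <<'E'
import cv2,numpy as np
f=cv2.imread("pics/top0.png")[145:285,235:385]; a=cv2.resize(f,None,fx=4,fy=4,interpolation=2)
cv2.imwrite("pics/c0.png",a)
g=cv2.imread("pics/side0.png")[150:255,235:395]; cv2.imwrite("pics/c1.png",cv2.resize(g,None,fx=5,fy=5,interpolation=2))
E
```

```text
(no output)
```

View pics/c0.png

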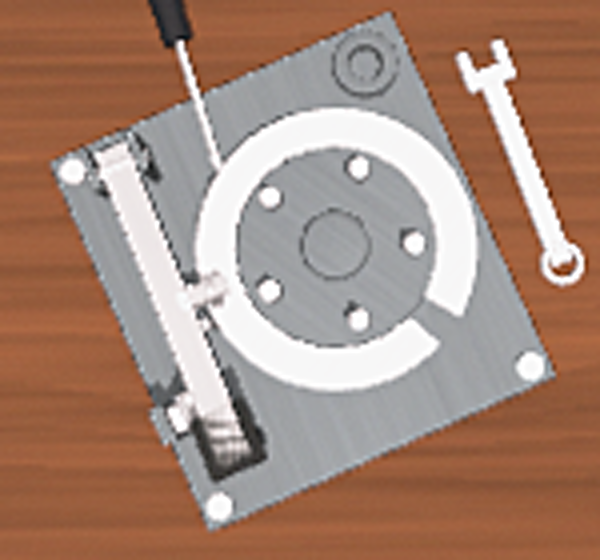

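View pics/c1.png

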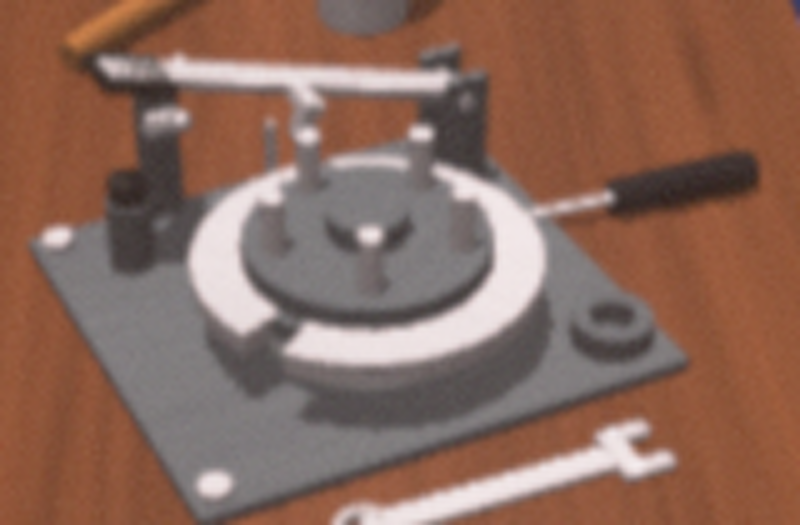

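The top crop (4x, offset 235,145) shows the hub at (336,244), stud tops at (270,196), (359,167), (414,241), (358,318) and (268,291), and the notch at about (440,322). The pad is at about (232,440), with the lever on the left (+y) side and the tooth near (215,288). The side view agrees, with the lever up.

```bash
cat > h.py <<'E'
from bench import env, viewer, readout
import cv2,numpy as np
from scipy.spatial.transform import Rotation as R
def ray(n,uv,z):
    m=viewer.camera_model(n);K=m["camera_matrix"];T=np.array(m["world_to_cam"])
    d=T[:3,:3].T@np.linalg.solve(K,[*uv,1.]);c=-T[:3,:3].T@T[:3,3]
    return c+d*(z-c[2])/d[2]
def crop(u,v): return (235+u/4-.375,145+v/4-.375)
def blobs(f,seeds):  # centroid of white blob near each seed pixel
    g=cv2.cvtColor(f,cv2.COLOR_RGB2GRAY).astype(float);out=[]
    for u,v in seeds:
        u0,v0=int(round(u))-5,int(round(v))-5
        w=np.clip(g[v0:v0+11,u0:u0+11]-190,0,None)
        yy,xx=np.mgrid[:11,:11]; w[np.hypot(xx-5,yy-5)>4.6]=0
        out.append((u0+(w*xx).sum()/w.sum(),v0+(w*yy).sum()/w.sum()))
    return out
def down(yaw): # tool down, tool y axis along world yaw
    y=np.array([np.cos(yaw),np.sin(yaw),0]);z=np.array([0,0,-1.])
    return R.from_matrix(np.c_[np.cross(y,z),y,z]).as_quat()
E
python3 - <<'E'
from h import *
f=cv2.imread("pics/top0.png")[:,:,::-1].copy()
S=np.array([ray("top",p,.112) for p in blobs(f,[crop(*q) for q in[(270,196),(359,167),(414,241),(358,318),(268,291)]])])
c=S.mean(0);d=S-c;print("studs",S.round(4).tolist(),"c",c,"r",np.hypot(d[:,0],d[:,1]),"ang",np.degrees(np.arctan2(d[:,1],d[:,0])))
print("hub",ray("top",crop(336,244),.092))
C=np.array([ray("top",crop(*q),.01) for q in[(52,162),(390,12),(553,375),(212,530)]]);print("corners",C.round(3).tolist(),C.mean(0))
for i in range(4):
    e=C[(i+1)%4]-C[i];print(np.linalg.norm(e),np.degrees(np.arctan2(e[1],e[0])))
n=ray("top",crop(440,322),.06);print("notch",n,n-c,np.degrees(np.arctan2(*(n-c)[1::-1])),np.hypot(*(n-c)[:2]))
p=ray("top",crop(232,442),.142);print("pad",p,p-c)
p=ray("top",crop(115,158),.14);print("pivot",p,p-c)
E
```

```text
studs [[0.6263, 0.0606, 0.112], [0.6464, -0.0015, 0.112], [0.5924, -0.0385, 0.112], [0.5408, 0.0002, 0.112], [0.5617, 0.0614, 0.112]] c [0.59350351 0.01642055 0.112     ] r [0.05499591 0.05586631 0.05494788 0.05516853 0.05508167] ang [  53.38652114  -18.75817549  -91.18502672 -162.92461263  125.29595721]
hub [0.59391591 0.01590007 0.092     ]
corners [[0.664, 0.229, 0.01], [0.773, -0.025, 0.01], [0.5, -0.141, 0.01], [0.39, 0.112, 0.01]] [0.58167622 0.04380216 0.01      ]
0.27682277291441487 -66.7610403295301
0.29665242580715845 -157.01245279243716
0.27540571657883983 113.46599634782494
0.2977408957184402 23.261574477488267
notch [ 0.53916817 -0.05663187  0.06      ] [-0.05433534 -0.07305242 -0.052     ] -126.6413390872492 0.09104386528276154
pad [0.4602189  0.08548396 0.142     ] [-0.13328461  0.06906341  0.03      ]
pivot [0.65123133 0.16291775 0.14      ] [0.05772781 0.1464972  0.028     ]
```

The geometry checks out: stud radius is 55 mm, notch radius 91 mm, and the stand's x is at about 23.2°. The notch is at -126.8° and has to reach 113.2°, so I'll turn the disc -120° by caging the stud at -18.8°.

```bash
cat > turn.py <<'E'
from h import *
C=np.array([.5935,.0164]);a0=-18.84;a1=-138.75
def pose(a,z,off):
    t=np.radians(a);return [C[0]+.055*np.cos(t),C[1]+.055*np.sin(t),z],down(t+off)
# choose half-turn whose last joint stays in range along the arc
for off in (np.pi/2,-np.pi/2):
    print(off,[(None if (q:=env.solve_ik(*pose(a,.086,off))) is None else np.round(q,2)[[0,4,6]].tolist()) for a in np.linspace(a0,a1,5)])
E
python3 turn.py
```

```text
1.5707963267948966 [[-0.29, -0.24, 1.37], [-0.33, -0.33, 0.97], [-0.4, -0.41, 0.55], [-0.48, -0.48, 0.1], [-0.54, -0.49, -0.43]]
-1.5707963267948966 [[-0.55, -0.58, -1.47], [-0.7, -0.89, -1.67], [-0.7, -0.88, -2.16], [0.65, 0.78, 2.1], [-0.17, -0.11, 2.33]]
```

```bash
cat >> turn.py <<'E'
off=np.pi/2
p=readout.read_position(); env.servo_line([p[0],p[1],.40],feed=.25)
env.command_gripper(.45,20)
P,Q=pose(a0,.36,off); env.movep(P,Q)
env.servo_line(pose(a0,.15,off)[0],feed=.2); env.servo_line(pose(a0,.087,off)[0],feed=.08)
print(readout.read_clock(),readout.read_position(),readout.read_force(),readout.read_qpos().round(2) if hasattr(readout.read_qpos(),'round') else readout.read_qpos())
env.command_gripper(.25,20); print("w",readout.read_width(),readout.read_force())
E
python3 turn.py; python3 - <<'E'
from h import *
a=viewer.grab_frame("wrist");b=viewer.grab_frame("side")[120:320,180:500]
cv2.imwrite("pics/w1.png",np.vstack([a,cv2.resize(b,(640,400))[:200]*1])[:,:,::-1])
E
```

```text
1.5707963267948966 [[-0.29, -0.24, 1.37], [-0.33, -0.33, 0.97], [-0.4, -0.41, 0.55], [-0.48, -0.48, 0.1], [-0.54, -0.49, -0.43]]
-1.5707963267948966 [[-0.55, -0.58, -1.47], [-0.7, -0.89, -1.67], [-0.7, -0.88, -2.16], [0.65, 0.78, 2.1], [-0.17, -0.11, 2.33]]
6.1917 [ 0.6459223  -0.00149434  0.08740531] [ 1.18440195 -0.75519803  1.42306319] [-0.44  0.66  0.56  1.7  -0.43  0.9   1.54]
w 0.24776231967914883 [-0.00363468 -0.49550142  0.66836004]
```

View pics/w1.png

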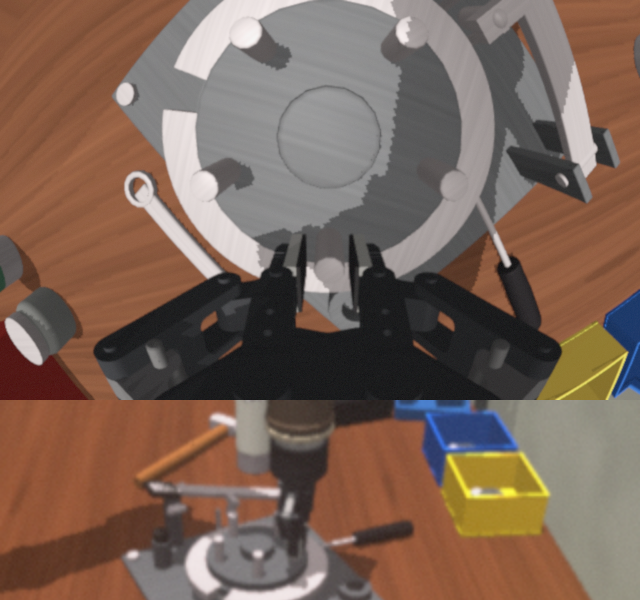

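The stud at (330,270) sits between the finger pads, centred. Next I'll sweep the arc slowly.

```bash
sed -i '/^for off/,$d' turn.py; cat > go.py <<'E'
from turn import *
off=np.pi/2;F=[]
for a in np.linspace(a0,a1,13)[1:]:
    P,Q=pose(a,.087,off); env.servo_line(P,Q,feed=.04); F.append(np.linalg.norm(readout.read_force()))
    if F[-1]>12: print("stop",a);break
print(np.round(F,1),readout.read_clock())
env.hold(.3);env.command_gripper(.1,20);env.hold(.2)
print("w",readout.read_width(),readout.read_force(),readout.read_position())
env.command_gripper(.4);env.servo_line(pose(a1,.17,off)[0],feed=.12)
a=viewer.grab_frame("wrist")
env.servo_line([.48,-.13,.36],feed=.25)
f=viewer.grab_frame("top");cv2.imwrite("pics/top2.png",f[:,:,::-1])
c=cv2.resize(f[145:285,235:385],None,fx=4,fy=4,interpolation=2);cv2.imwrite("pics/c2.png",c[:,:,::-1]);print(readout.read_clock())
E
python3 go.py
```

```text
[0.9 1.1 5.4 6.  5.  2.7 0.7 0.3 0.7 1.  2.3 4.3] 11.3
w 0.15042245229703477 [-1.01081575 -0.36324836 -0.57880445] [ 0.55204232 -0.0199784   0.08698503]
14.375
```

View pics/c2.png

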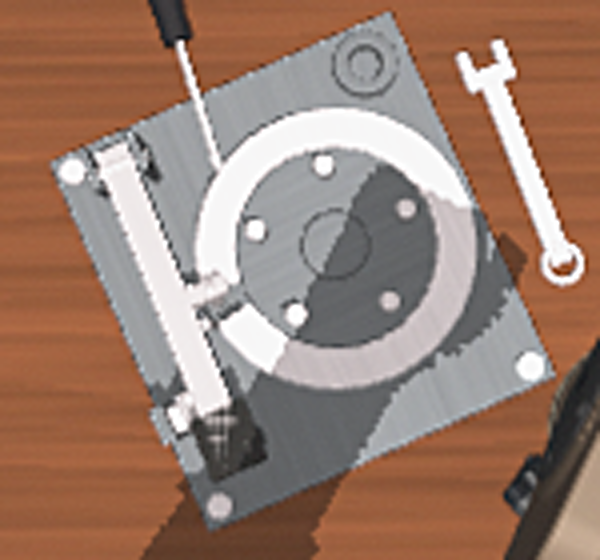

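Two quick jobs: check the disc angle from the three lit studs at (323,166), (256,230) and (295,314), then approach the pad. The notch shows just under the tooth at about (228,298).

```bash
cat > press.py <<'E'
from turn import *
f=cv2.imread("pics/top2.png")[:,:,::-1].copy()
S=np.array([ray("top",p,.112)[:2] for p in blobs(f,[crop(*q) for q in[(323,166),(256,230),(295,314)]])])-C
g=np.degrees(np.arctan2(S[:,1],S[:,0]));ph=np.mean(g%72);print(g,"err deg",ph-5.25,np.hypot(*S.T))
assert abs(ph-5.25)<1.8
th=np.radians(23.24);xy=C+[[np.cos(th),-np.sin(th)],[np.sin(th),np.cos(th)]]@np.array([-.097,.115])
print(xy)
env.command_gripper(0.)
for yaw in(th,th+np.pi):
    q=env.solve_ik([*xy,.16],down(yaw)); print(np.round(q,2)); 
    if q is not None and abs(q[6])<2.2: break
Q=down(yaw);env.movep([*xy,.30],Q);env.servo_line([*xy,.155],feed=.15)
print(readout.read_clock(),readout.read_position(),readout.read_force())
z=.152
while z>.0785:
    env.servo_line([*xy,z],feed=.04);F=np.array(readout.read_force());p=readout.read_position()
    print(round(z,4),round(p[2],4),F.round(1))
    if np.linalg.norm(F)>16: print("STOP");break
    z-=.004 if z>.106 else .002
print(readout.read_clock())
E
python3 press.py
```

```text
[  7.30956656  79.18357949 150.79082328] err deg 1.8446564439240198 [0.05509311 0.05512092 0.0554559 ]Traceback (most recent call last):
  File "press.py", line 5, in <module>
    assert abs(ph-5.25)<1.8
           ^^^^^^^^^^^^^^^^
AssertionError
```

The disc is 1.8° short, which is 2.9 mm at the rim and inside the 4.5 mm margin. I'll still nudge it closer before pressing.

```bash
cat > fix.py <<'E'
from turn import *
off=np.pi/2
P,Q=pose(-138,.15,off);env.movep(P,Q);env.servo_line(pose(-138,.087,off)[0],feed=.08)
env.command_gripper(.1,20);P,Q=pose(-139.7,.087,off);env.servo_line(P,Q,feed=.01);env.hold(.3)
print(readout.read_force())
env.command_gripper(.25);env.hold(.3);env.command_gripper(.4);env.servo_line(pose(-139.7,.17,off)[0],feed=.12)
env.servo_line([.48,-.13,.36],feed=.25)
f=viewer.grab_frame("top");cv2.imwrite("pics/top2.png",f[:,:,::-1]);print(readout.read_clock())
E
python3 fix.py && python3 press.py
```

```text
[-1.14563621  0.61796617  7.89363975]
20.0167
[  6.56388123  78.37333235 149.98221178] err deg 1.0564751196301243 [0.05484975 0.05530264 0.05539776]
[0.45899347 0.08379431]
[-1.1   0.41  1.09  2.09 -0.46  0.91  0.65]
22.45 [0.45964069 0.08360534 0.15567538] [0.39942002 0.11875002 0.38736889]
0.152 0.1522 [0.8 0.3 0.6]
0.148 0.1478 [ 0.6 -0.5 -1.1]
0.144 0.1438 [ 0.9 -0.7  0.6]
0.14 0.1398 [0.6 1.  0.8]
0.136 0.1358 [ 0.1  0.2 -0.1]
0.132 0.1318 [-0.1  0.7  0.3]
0.128 0.1278 [-0.1  1.   1.1]
0.124 0.1238 [-0.1  0.5  1.4]
0.12 0.1198 [-0.3  1.1  0. ]
0.116 0.1158 [-0.8  0.8  1.4]
0.112 0.1118 [0.2 0.7 0.2]
0.108 0.1078 [-0.3  0.2  0.3]
0.104 0.1038 [0.4 0.6 1. ]
0.102 0.102 [ 0.2 -1.   2.5]
0.1 0.1002 [-2.6 -0.2  8.4]
0.098 0.0982 [-2.6 -0.8  9.2]
0.096 0.0961 [-3.  -2.1  9.9]
0.094 0.0939 [-2.9 -1.3  5.2]
0.092 0.0919 [-1.7 -1.4  3. ]
0.09 0.0899 [0.8 0.4 0.3]
0.088 0.0879 [-0.4 -0.  -0.3]
0.086 0.0859 [-0.   0.5 -0.4]
0.084 0.0839 [0.6 0.5 0.4]
0.082 0.0819 [-0.5  0.5  0.3]
0.08 0.08 [-0.5 -0.5  2. ]
28.7
```

I felt the click: a peak of about 10 N near z = 0.097, then the force dropped to zero, with first light contact again at 0.080. Now I'll back off and look.

```bash
python3 - <<'E'
from h import *
p=readout.read_position();env.servo_line([p[0],p[1],.26],feed=.12);env.servo_line([.42,-.15,.36],feed=.25);env.hold(.5)
t=viewer.grab_frame("top")[145:285,235:385];s=viewer.grab_frame("side")[150:255,235:395]
o=np.zeros((500,800,3),np.uint8);o[:420,:400]=cv2.resize(t,(450,420))[:,:400];o[:262,400:]=cv2.resize(s,(400,262))
cv2.imwrite("pics/end.png",o[:,:,::-1]);print(readout.read_clock(),readout.read_force())
E
```

```text
32.125 [-0.85708347  0.63284101  0.21759356]
```

View pics/end.png

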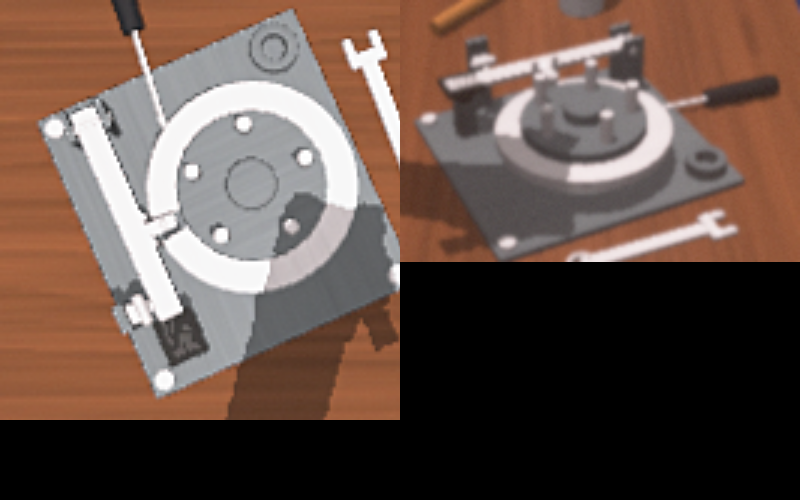

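The side view shows the lever staying down on its own, with its pad at (455,85) below the top of the catch post. The tooth, at (165,222) in the top view, covers the notch. The spanner, screwdriver and collar in view haven't moved.

```bash
python3 -c "
from bench import env
print(env.finish_job())"
```

```text
the job is handed in; nothing more can be done
None
```

The job is handed in: the notch is under the tooth, and the lever clicked into its catch at about 10 N and stays down by itself, with the robot clear at about 32 s of the 72 s allowed.

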